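# Scrap the worn punch from between two tool holders

### The job

The worn punch in the aluminium die nest is shut in between two shank tool holders: stand both holders upright on the side tray, then take the punch out and post it through the sprung flaps in the top of the scrap box, so that it lies inside and the flaps have closed again. Only then put both holders back upright in the nest, each at the station where it stood at the start (how they are turned does not matter). Leave the tin and the oil bottle where they are.

Things in the scene. Friction and masses are not known exactly. Their poses are not given: they have to be found in the camera images.
- worn_punch_center (a point): Worn punch: plain light-grey steel block with two small holes in its top, 30 (its x) x 60 (its y) x 22 mm high, 0.13 kg, lying between the cheeks of the nest. The point is its centre, 11 mm above its underside.
- round_holder_center (a point): Round tool holder, dark steel: round foot 44 mm diameter and 26 mm high, a collar 24 mm across up to 30 mm, then an upright bright cylindrical shank 16 mm in diameter up to 84 mm above its underside; 0.35 kg. It is gripped by the shank. The point is on its axis, 42 mm above its underside; z is up along the shank.
- hex_holder_center (a point): Hexagonal tool holder, dark steel: hexagonal foot 44 mm across flats and 26 mm high, a collar 32 mm across up to 30 mm, then an upright bright cylindrical shank 24 mm in diameter up to 84 mm above its underside; 0.35 kg. It is gripped by the shank. The point is on its axis, 42 mm above its underside; z is up along the shank.
- nest: Die nest: fixed aluminium plate 160 (x) x 86 (y) x 8 mm; origin at the centre of its underside. On its top, in a row along its x: a holder at x = -45 mm, the punch (long side along y) in the middle, a holder at +45 mm (which is which varies). Cheeks at the punch's ends (inner faces y = +-33 mm, 34 mm long, tops 34 mm above the bench), so it is gripped along x, once both holders are away.
- tray: Side tray: fixed shallow steel tray with black rubber mat, 180 (its x) x 100 (its y) mm, rim 10 mm high and 3 mm thick, mat surface 5 mm above the bench; empty at the start, room for both holders along its x (for instance at x = +-42 mm). Origin at the centre of its underside. It and the scrap box may change sides.
- scrap_box: Scrap box: fixed grey box 134 (x) x 106 (y) x 100 mm high, walls and floor 4 mm; origin at the centre of its underside. Its open top is closed by two level leaves, 60 mm long, that meet at a slit along y in the middle and swing down inside. Weak springs: about 1 N at the slit opens them. The punch, long side along y, pushed down in the middle opens them and slides in when let go below the rim.
- flap_near (a joint): Leaf hinged at the scrap box's -x wall: 0 rad = shut (level), grows to 1.4 as it swings down into the box.
- flap_far (a joint): Leaf hinged at the scrap box's +x wall: 0 rad = shut (level), grows to 1.4 as it swings down into the box.
- terminal_tin: Round open tin of terminals, 67 mm across and 22 mm high, loose bystander nearer to the robot than the nest. Origin at the centre of its underside.
- oil_bottle: White oil bottle with a red spout, 44 mm across and 134 mm high, loose bystander to the right behind the work. Origin at the centre of its underside.
Mind the look-alikes: they are no part of the job. Of the things that look like the part that bears worn_punch_center, the largest one is meant.

How it is judged:
By the outcome, as a careful person would: the job done as asked, in the order asked, and still so for the second after the job is handed in, with the robot touching nothing.
It also fails if it takes over 120 s, if anything falls off the work surface, if the arm or the gripper's body presses on something with over 40 N, if the wrist force passes 120 N, or if a joint passes its speed limit or range.

### The arm

A 6-joint arm with a two-finger parallel gripper is mounted at the origin on a cart in front of the work surface, level with it; the furniture and walls round the work are solid. World frame = base frame: x ahead of the robot, y to its left, z up, the work surface at z = 0. Lengths are in mm, angles in rad, forces in N, time in s.
With the tool pointing down it reaches from about 350 to 725 mm from the base axis. Payload 4.3 kg.
Tool frame: the origin (TCP) lies midway between the tips of the shut fingers; the grasp point (between the pads) lies 19 mm behind it (grip_depth is the distance from the TCP to the grasp point, in mm); z points along the fingers, y is the line along which they close (so a half turn about z gives the same grasp; the last joint's range is limited). The gripper opens to 85 mm and grips with 20 to 120 N. Pads are 22 mm wide; open, the fingers measure 114 mm over their backs; the gripper's body (76 mm by 85 mm) begins 54 mm behind the grasp point. The pads swing forward as they close: fully open they stand 13 mm farther back than shut.
Start: joints at [1.138, 0.377, 0.081, 1.274, 0, 1.46], TCP at [182.411, 545.338, 231.329] pointing down, gripper open.
Joint ranges: [-2.72, 2.72], [-0.84, 1.66], [-1.02, 1.22], [-1.77, 2.12], [-1.37, 1.28], [-3.14, 3.14]. Speed limits (rad/s): [2.57, 2.57, 3.14, 3.14, 3.14, 3.14].

### API

Orientations are given as a 3x3 rotation matrix whose columns are the frame's x, y, z axes.
In Python, from station import * gives the robot as it stands. The module is installed in compiled form; this text tells all that it offers.
- The arm moves only by the shell command python3 -m jog 'ROWS'. ROWS is a JSON object of lists of equal length, an entry for each row: "gripper": the opening, from -1 (shut) to 1 (fully open), so that 0 is half open; "xyz": the shift along the tool's x, y, z in m, a list of three; "twist": the turn about the tool's z in rad. A call has exactly 8 rows; each row shifts and turns the commanded pose from where the row before left it, along the tool's axes as they then stand; what a row does not reach is not made up. A row lasts 1/8 s, in which the tool goes at most 62.5 mm and 10.7 degrees, less where a joint would pass 70% of its speed; a pose out of reach is approached as far as the arm can. A call is refused whole if a number of a shift passes 0.0625 or a number of a turn 0.188, either way. A call with a gripper value outside its range is refused whole. The fingers move at their own pace and stop on an object; the grip force is fixed at half the most. Time passes only in rows, so rows that do not move let the fingers close, or fill a call up. It gives the time, the measured TCP pose, the force, the opening and the grip force at its end, in the units of the state.
- get_state(): the state, without advancing time (a new reading comes with each control period).
- capture(name): name is "scene" or "top" or "wrist"; returns the picture (400x640x3 uint8, blue, green, red); there is no depth.
- camera_params(name): a dict with "intrinsics" (3x3 intrinsics, pixels), "rvec" (rotation vector, rad) and "tvec" (3), from world to camera coordinates, as OpenCV has them. Camera axes: x right, y down, z forward; pixel columns grow to the right and rows downward; lengths in mm; the calibration is good to about 2 mm. A picture is of the moment at which its call begins: read the wrist's pose just before it. camera_params takes no time and is no camera call; for the wrist camera it gives the pose at the moment of the call.
- close_job(): hands the job in; it is judged then, once.
The state is a dict: "time_s": time; "qpos": joint angles; "qd": joint speeds; "effort": joint torques, N m; "tool_pos": TCP position; "tcp_rot": TCP orientation; "ft_force": force on the tool from outside, world axes, zero at the start; "moment": the same for the moment, N m; "grip_width": finger opening in mm; "grasp_force": force on a finger pad.
Only numpy, scipy, OpenCV 4.12 (cv2) and the standard library are available. Lean on these libraries where they do the work, as an engineer would, in place of code of your own. Each camera call takes 0.05 s, during which the arm holds its last target. There are 200 camera calls.

## Working session

There is one attempt and no reset: what is moved stays moved. The work goes in short steps, Python scripts to look and compute and a shell command to move; the robot and the scene stay as the last step left them, time stands still between calls to the robot, and variables do not carry over. Pictures are saved under pics/ and viewed, at most 14 in all, crops included, and the job is handed in when it is done.

```bash
mkdir -p pics; python3 - <<'E'
from station import *
import cv2,numpy as np
s=get_state();print(s['time_s'],s['tool_pos'],s['tcp_rot'],s['grip_width'])
for n in("scene","top"):
    im=capture(n);cv2.imwrite(f"pics/{n}0.png",im)
    p=camera_params(n);R=cv2.Rodrigues(np.array(p['rvec'],float))[0];print(n,np.array(p['intrinsics']).tolist(),(-R.T@np.array(p['tvec']).ravel()).round(1),R.round(3).tolist())
E
```

```text
0.0 [182.10631247 544.71533196 230.37501389] [[-9.48359370e-01  3.17196753e-01 -8.51785111e-04]
 [ 3.17197814e-01  9.48357644e-01 -1.82364669e-03]
 [ 2.29342113e-04 -1.99965680e-03 -9.99997974e-01]] 85.39614094999148
scene [[443.92965024365975, 0.0, 317.3258083125845], [0.0, 443.92965024365975, 196.87367575931458], [0.0, 0.0, 1.0]] [ -43.3 -447.4  518.8] [[0.63, -0.776, -0.016], [-0.404, -0.31, -0.861], [0.663, 0.549, -0.509]]
top [[453.7964276939443, 0.0, 316.44891271602614], [0.0, 453.7964276939443, 202.12259283528817], [0.0, 0.0, 1.0]] [ 370.9   16.6 1206. ] [[0.009, -1.0, -0.007], [-0.992, -0.008, -0.124], [0.124, 0.008, -0.992]]
```

View pics/scene0.png

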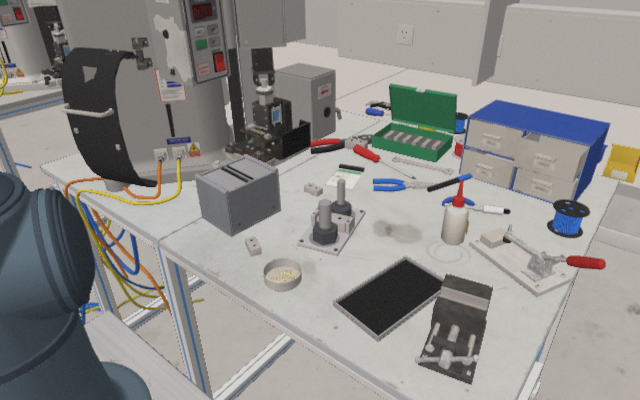

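View pics/top0.png

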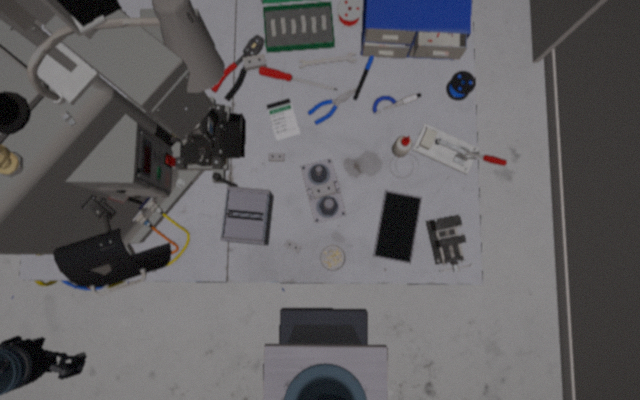

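The scene view shows the scrap box left (240,195), the nest in the middle (333,228) with the hex or round holders at (325,225) and (341,195), the tray right (395,293), the tin at (283,275) and the bottle at (455,220). In the top view the nest is at (324,190), the box at (247,215), the tray at (398,227). Small look-alike blocks lie near (277,156) and (293,245).

```bash
cat > h.py <<'E'
from station import *
import cv2,numpy as np
def cam(n):
    p=camera_params(n);R=cv2.Rodrigues(np.array(p['rvec'],float))[0];t=np.array(p['tvec'],float).ravel()
    return np.array(p['intrinsics'],float),R,t
def plane(c,uv,z):
    K,R,t=c;o=-R.T@t;d=R.T@np.linalg.inv(K)@np.array([uv[0],uv[1],1.]);return (o+d*(z-o[2])/d[2]).round(1)
def ray(c,uv):
    K,R,t=c;d=R.T@np.linalg.inv(K)@np.array([uv[0],uv[1],1.]);return -R.T@t,d/np.linalg.norm(d)
def tri(a,ua,b,ub):
    o1,d1=ray(a,ua);o2,d2=ray(b,ub);s=np.linalg.lstsq(np.c_[d1,-d2],o2-o1,rcond=None)[0]
    p,q=o1+s[0]*d1,o2+s[1]*d2;return ((p+q)/2).round(1),round(float(np.linalg.norm(p-q)),1)
def rel(tgt):
    "shift in tool axes (m) to the world point"
    s=get_state();return (np.array(s['tcp_rot']).T@(np.array(tgt)-s['tool_pos'])/1000).round(4)
E
python3 - <<'E'
from h import *
c=cam("top");im=cv2.imread("pics/top0.png")
for n,uv,z in[("nest",(324,190),8),("shankA",(320,168),84),("shankB",(328,203),84),("tray",(398,227),5),("box",(247,215),100),("tin",(333,258),0),("bottle",(402,145),60)]:print(n,plane(c,uv,z))
K,R,t=cam("wrist");s=get_state();T=np.array(s['tcp_rot']);print("camera in tool",(T.T@(-R.T@t-s['tool_pos'])).round(1),(R@T).round(3).tolist(),K[0,0])
print(rel([430,0,330]))
E
```

```text
nest [552.9   6.1   8. ]
shankA [597.2  17.2  84. ]
shankB [508.7  -3.4  84. ]
tray [ 455.9 -190.4    5. ]
box [475.5 195.1 100. ]
tin [373.  -18.9   0. ]
bottle [ 664. -194.   60.]
camera in tool [  82.7    1.2 -142.7] [[-0.001, 1.0, -0.0], [-0.946, -0.001, -0.324], [-0.324, -0.0, 0.946]] 326.4215463639949
[-0.4078 -0.4382 -0.0988]
```

```bash
python3 -m jog '{"gripper":[1,1,1,1,1,1,1,1],"xyz":[[-0.04,-0.043,-0.01],[-0.04,-0.043,-0.01],[-0.04,-0.043,-0.01],[-0.04,-0.043,-0.01],[-0.04,-0.043,-0.01],[-0.04,-0.043,-0.01],[-0.04,-0.043,-0.01],[-0.04,-0.043,-0.01]],"twist":[0,0,0,0,0,0,0,0]}'; python3 -c "
from h import *
print(rel([480,0,320]))"
```

```text
time_s: 1.1
tool_pos: [376.9, 115.8, 311.4]
tcp_rot: [[-0.948, 0.317, -0.0], [0.317, 0.948, 0.0], [0.0, 0.0, -1.0]]
ft_force: [0.7, 0.4, 0.4]
grip_width: 85.2
grasp_force: 0.0
[-0.1345 -0.0771 -0.0086]
```

```bash
python3 -m jog '{"gripper":[1,1,1,1,1,1,1,1],"xyz":[[-0.056,0.003,-0.003],[-0.056,0.003,-0.003],[-0.056,0.003,-0.003],[0,0,0],[0,0,0],[0,0,0],[0,0,0],[0,0,0]],"twist":[0,0,0,0.185,0.185,0.185,0.185,0.185]}'; python3 - <<'E'
from h import *
c=cam("wrist");np.savez("w0",K=c[0],R=c[1],t=c[2]);im=capture("wrist");cv2.imwrite("pics/w0.png",im)
E
```

```text
time_s: 2.1
tool_pos: [538.6, 72.8, 319.7]
tcp_rot: [[-0.312, 0.95, -0.001], [0.95, 0.312, 0.0], [0.0, -0.001, -1.0]]
ft_force: [0.2, -0.0, -0.3]
grip_width: 85.5
grasp_force: 0.0
```

View pics/w0.png

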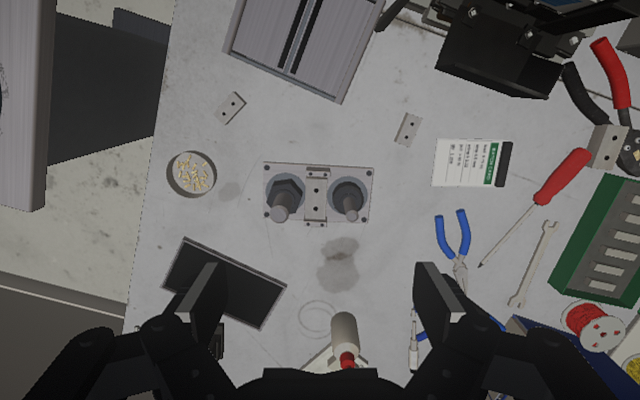

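The wrist view: hex holder left (shank top ~(278,214)), round holder right (~(351,215)), punch between at (316,200), tray at (225,282), box at the top (290,50), tin (190,174), bottle (345,335). I take a second view for triangulation.

```bash
python3 -m jog '{"gripper":[1,1,1,1,1,1,1,1],"xyz":[[0.045,-0.045,0],[0.045,-0.045,0],[0,0,0],[0,0,0],[0,0,0],[0,0,0],[0,0,0],[0,0,0]],"twist":[0,0,0,0,0,0,0,0]}'; python3 - <<'E'
from h import *
c=cam("wrist");np.savez("w1",K=c[0],R=c[1],t=c[2]);im=capture("wrist");cv2.imwrite("pics/w1.png",im)
a=cv2.resize(cv2.imread("pics/w0.png")[150:250,240:400],None,fx=4,fy=4,interpolation=cv2.INTER_CUBIC)
cv2.imwrite("pics/w0crop.png",a)
E
```

```text
time_s: 3.15
tool_pos: [427.4, 128.4, 320.2]
tcp_rot: [[-0.317, 0.948, -0.0], [0.948, 0.317, 0.0], [0.0, -0.0, -1.0]]
ft_force: [0.5, -0.3, 0.2]
grip_width: 85.5
grasp_force: 0.0
```

View pics/w1.png

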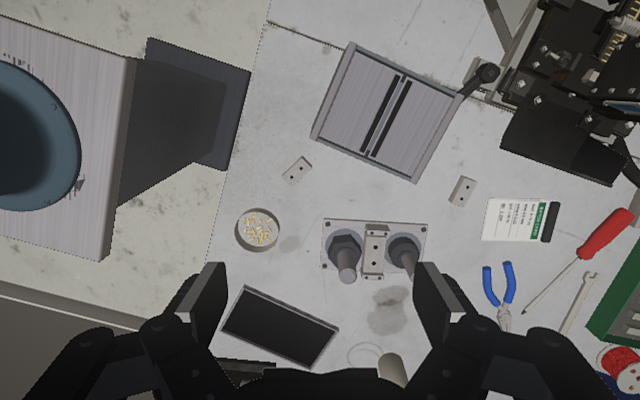

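View pics/w0crop.png

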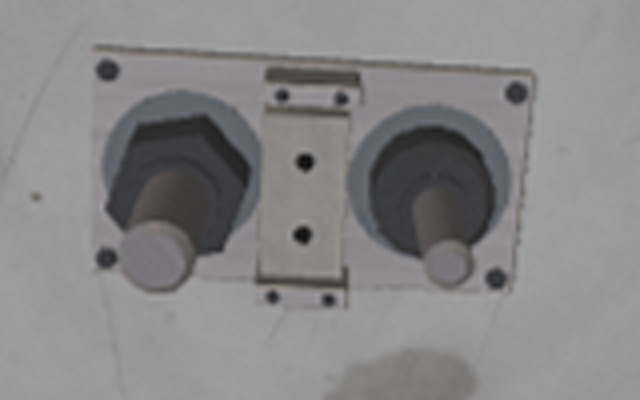

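The crop shows shank tops at crop (157,256) hex and (449,264) round, plate screws at (107,69),(516,93),(106,257),(496,278), punch holes (305,161),(302,235). In w1 the tray and box are whole: box corners about (354,42),(465,90),(417,183),(310,138); tray (243,286),(340,330)...

```bash
python3 - <<'E'
from h import *
im=cv2.imread("pics/w1.png")
a=cv2.resize(im[210:300,300:450],None,fx=5,fy=5,interpolation=cv2.INTER_CUBIC);cv2.imwrite("pics/w1crop.png",a)
def box(im,roi,lo,hi):
    x0,y0,x1,y1=roi;g=cv2.cvtColor(im,cv2.COLOR_BGR2GRAY)[y0:y1,x0:x1]
    m=cv2.inRange(g,lo,hi);cs=cv2.findContours(m,0,2)[0];k=max(cs,key=cv2.contourArea)
    r=cv2.minAreaRect(k);return (cv2.boxPoints(r)+[x0,y0]),cv2.contourArea(k),cv2.approxPolyDP(k,6,True)[:,0]+[x0,y0]
w0=cv2.imread("pics/w0.png")
for n,i,roi,z in(("w1",im,(222,285,338,368),5),("w0",w0,(160,235,285,330),5)):
    d=np.load(n+".npz");c=(d['K'],d['R'],d['t'])
    b,ar,ap=box(i,roi,0,45);print(n,ar,b.round(1).tolist(),ap.tolist());
    print([plane(c,p,z).tolist() for p in b])
d=np.load("w1.npz");c=(d['K'],d['R'],d['t'])
for p in [(354,42),(465,90),(417,183),(310,138),(399,76),(372,156)]:print(plane(c,p,100))
E
```

```text
w1 4085.0 [[221.6, 329.8], [240.7, 288.3], [333.9, 331.1], [314.8, 372.6]] [[244, 290], [222, 330], [309, 366], [333, 331]]
[[367.3, -220.5, 5.0], [378.2, -129.2, 5.0], [551.2, -162.3, 5.0], [548.9, -260.4, 5.0]]
w0 6474.0 [[146.3, 322.6], [183.9, 241.9], [282.2, 287.6], [244.6, 368.4]] [[184, 243], [165, 284], [177, 294], [160, 315], [160, 329], [223, 329], [224, 312], [259, 326], [282, 288]]
[[351.0, -300.6, 5.0], [384.0, -129.6, 5.0], [551.8, -161.7, 5.0], [534.2, -345.9, 5.0]]
[421.4 259.6 100. ]
[548.6 253.5 100. ]
[542.2 143.7 100. ]
[408.9 153.8 100. ]
[477.1 244.3 100. ]
[481.2 156.7 100. ]
```

View pics/w1crop.png

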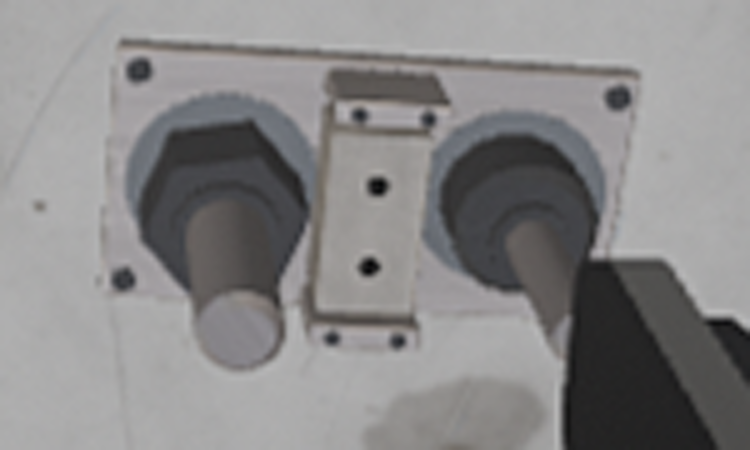

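The w1 crop shows hex shank top (239,331), screws (139,69),(618,97),(122,278), punch holes (377,186),(369,266); the round shank top is behind the finger. I triangulate.

```bash
python3 - <<'E'
from h import *
C=[]
for n in("w0","w1"):
    d=np.load(n+".npz");C.append((d['K'],d['R'],d['t']))
A=lambda p:(p[0]/4+240-.375,p[1]/4+150-.375)
B=lambda p:(p[0]/5+300-.4,p[1]/5+210-.4)
sc=[]
for n,a,b,z in[("hextop",(157,256),(239,331),84),("s1",(107,69),(139,69),8),("s2",(516,93),(618,97),8),("s3",(106,257),(122,278),8),("ph1",(305,161),(377,186),30),("ph2",(302,235),(369,266),30)]:
    print(n,*tri(C[0],A(a),C[1],B(b)),plane(C[0],A(a),z),plane(C[1],B(b),z))
print("round",plane(C[0],A((449,264)),84),"s4",plane(C[0],A((496,278)),8))
s=[plane(C[0],A(p),8) for p in[(107,69),(516,93),(106,257),(496,278)]]
ctr=np.mean(s,0);ax=(s[1]-s[0]+s[3]-s[2])[:2];ax/=np.hypot(*ax);print("nest",ctr,ax,np.arctan2(ax[1],ax[0]))
for o in(-45,0,45):print(o,ctr[:2]+ax*o)
t=[plane(C[1],p,5) for p in[(244,290),(222,330),(309,366),(333,331)]];print("tray",[x.tolist() for x in t],np.mean(t,0))
for p,q in [((184,243),(244,290)),((282,288),(333,331))]:print("tray tri",tri(C[0],p,C[1],q))
E
```

```text
hextop [511.5  -3.9  88.6] 0.9 [511.7  -5.4  84. ] [512.7  -7.   84. ]
s1 [474.9  26.4   8.8] 0.1 [474.9  26.2   8. ] [475.1  26.    8. ]
s2 [616.6  63.2   7.7] 0.1 [616.5  63.3   8. ] [616.4  63.4   8. ]
s3 [493.2 -43.6   8. ] 0.2 [493.3 -43.5   8. ] [493.2 -43.7   8. ]
ph1 [550.5  21.8  30. ] 0.6 [550.6  22.1  30. ] [550.4  21.6  30. ]
ph2 [558.1  -4.4  29.6] 0.1 [558.   -4.3  30. ] [557.9  -4.1  30. ]
round [599.   20.4  84. ] s4 [634.9  -6.1   8. ]
nest [554.9     9.975   8.   ] [0.96709665 0.25440925] 0.2572368083264254
-45 [511.38065072  -1.47341639]
0 [554.9     9.975]
45 [598.41934928  21.42341639]
tray [[384.1, -130.6, 5.0], [368.0, -220.7, 5.0], [534.2, -249.0, 5.0], [549.7, -162.4, 5.0]] [ 459.    -190.675    5.   ]
tray tri (array([ 383.9, -132.7,    2.5]), 0.5)
tray tri (array([ 552.2, -168. ,   -2.3]), 0.7)
```

Hex stands at station −45 (nearer the robot), round at +45. All heights agree with the text. Going above the hex.

```bash
python3 -m jog '{"gripper":[1,1,1,1,1,1,1,1],"xyz":[[0,0,0],[-0.0296,0.0096,0.034],[-0.0296,0.0096,0.034],[-0.0296,0.0096,0.034],[-0.0296,0.0096,0.034],[-0.0296,0.0096,0.034],[0,0,0],[0,0,0]],"twist":[0.065,0,0,0,0,0,0,0]}'; python3 - <<'E'
from h import *
print(rel([511.3,-2,49]))
d=cam("wrist");im=capture("wrist");cv2.imwrite("pics/w2.png",im)
C=[];
n=np.load("w0.npz");w0=(n['K'],n['R'],n['t'])
A=lambda p:(p[0]/4+240-.375,p[1]/4+150-.375)
print(plane(w0,A((449,264)),92),plane(w0,A((157,256)),92))
np.savez("w2",K=d[0],R=d[1],t=d[2])
E
```

```text
time_s: 4.2
tool_pos: [511.1, -1.9, 150.8]
tcp_rot: [[-0.255, 0.967, -0.0], [0.967, 0.255, 0.001], [0.001, 0.0, -1.0]]
ft_force: [0.8, -0.7, 0.6]
grip_width: 85.4
grasp_force: 0.0
[-2.000e-04  1.000e-04  1.018e-01]
[597.2  23.2  92. ] [511.7  -2.   92. ]
```

View pics/w2.png

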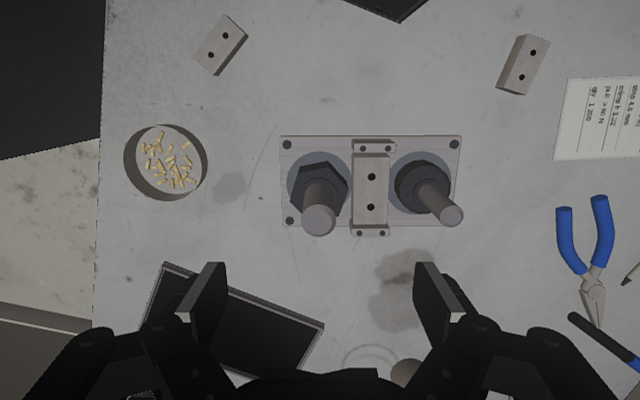

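Hex top sits at (319,222), centred between the fingertips (columns 208/430); round top at (453,216). Descend and grip.

```bash
python3 -m jog '{"gripper":[1,1,1,1,-1,-1,-1,-1],"xyz":[[0,0,0.034],[0,0,0.034],[0,0,0.034],[0,0,0],[0,0,0],[0,0,0],[0,0,0],[0,0,0]],"twist":[0,0,0,0,0,0,0,0]}'; python3 - <<'E'
from h import *
C=[]
for n in("w0","w2"):
    d=np.load(n+".npz");C.append((d['K'],d['R'],d['t']))
A=lambda p:(p[0]/4+240-.375,p[1]/4+150-.375)
print("round",tri(C[0],A((449,264)),C[1],(453,216)),"hex",tri(C[0],A((157,256)),C[1],(319,222)))
print([plane(C[1],p,8) for p in[(287,144),(455,144),(289,221),(450,221)]])
s=get_state();print(s['grip_width'],s['grasp_force'])
E
```

```text
time_s: 5.25
tool_pos: [512.0, -2.3, 49.2]
tcp_rot: [[-0.255, 0.967, 0.002], [0.967, 0.255, -0.0], [-0.001, 0.002, -1.0]]
ft_force: [-1.5, 0.9, 6.0]
grip_width: 22.8
grasp_force: 58.3
round (array([597.1,  23.3,  92.3]), 0.0) hex (array([511.8,  -1.5,  95.2]), 1.5)
[array([475.3,  26.2,   8. ]), array([617.5,  63.6,   8. ]), array([493.4, -44.4,   8. ]), array([640.9,  -5.7,   8. ])]
22.751593642986315 58.342639803886414
```

```bash
python3 -m jog '{"gripper":[-1,-1,-1,-1,-1,-1,-1,-1],"xyz":[[0,0,-0.035],[0,0,-0.035],[-0.0378,-0.0342,0],[-0.0378,-0.0342,0],[-0.0378,-0.0342,0],[-0.0378,-0.0342,0],[0,0,0],[0,0,0]],"twist":[0,0,0,0,0,0,0,0]}'; python3 - <<'E'
from h import *
print(rel([418,-183,47]),get_state()['qpos'])
im=capture("scene");cv2.imwrite("pics/s1.png",cv2.resize(im[180:380,220:520],None,fx=2.5,fy=2.5))
E
```

```text
time_s: 6.25
tool_pos: [417.2, -182.9, 117.9]
tcp_rot: [[-0.255, 0.967, -0.001], [0.967, 0.255, 0.001], [0.001, -0.0, -1.0]]
ft_force: [0.0, 0.3, -3.1]
grip_width: 22.5
grasp_force: 60.1
[-0.0004  0.0008  0.0709] [-5.53175535e-01  2.12246081e-01 -4.53389210e-01  9.06333985e-01
  8.76960851e-04  7.60285418e-01]
```

View pics/s1.png

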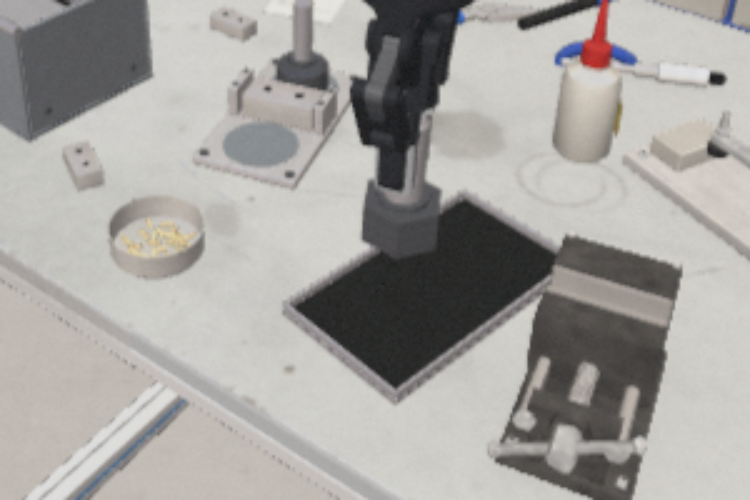

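The hex hangs upright over the near half of the tray (crop (400,215)). Lower, release, rise.

```bash
python3 -m jog '{"gripper":[-1,-1,-1,-1,-1,0,0,0],"xyz":[[0,0,0.03],[0,0,0.03],[0,0,0.009],[0,0,0.002],[0,0,0],[0,0,0],[0,0,0],[0,0,0]],"twist":[0,0,0,0,0,0,0,0]}'
```

```text
time_s: 7.3
tool_pos: [418.1, -183.7, 47.9]
tcp_rot: [[-0.255, 0.967, 0.001], [0.967, 0.255, -0.001], [-0.001, 0.001, -1.0]]
ft_force: [0.1, 0.2, -0.1]
grip_width: 42.9
grasp_force: 0.0
```

```bash
python3 -m jog '{"gripper":[0,0,1,1,1,1,1,1],"xyz":[[0,0,-0.051],[0,0,-0.051],[0.0308,0.0452,0],[0.0308,0.0452,0],[0.0308,0.0452,0],[0.0308,0.0452,0],[0.0308,0.0452,0],[0,0,0]],"twist":[0,0,0,0,0,0,0,0]}'; python3 - <<'E'
from h import *
print(rel([597.5,22.8,49]))
im=capture("wrist");cv2.imwrite("pics/w3.png",im)
E
```

```text
time_s: 8.3
tool_pos: [598.9, 26.0, 149.0]
tcp_rot: [[-0.259, 0.966, 0.001], [0.966, 0.259, 0.001], [0.0, 0.002, -1.0]]
ft_force: [-0.7, 0.4, -0.1]
grip_width: 85.3
grasp_force: 0.0
[-0.0027 -0.0023  0.1   ]
```

View pics/w3.png

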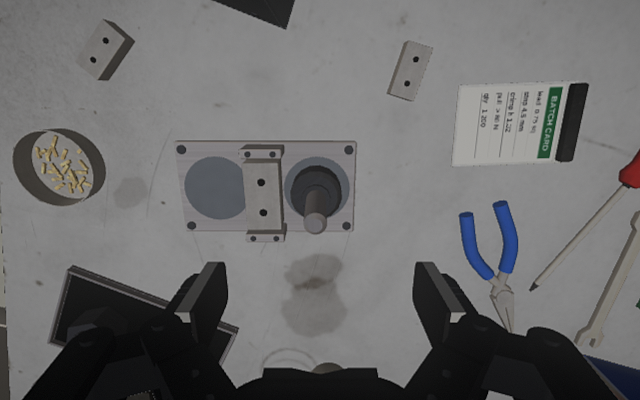

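Round top at (316,222), nearly centred between the tips (320). Descend with a small correction and grip.

```bash
python3 -m jog '{"gripper":[1,1,1,1,-1,-1,-1,-1],"xyz":[[-0.0025,-0.0015,0.034],[0,0,0.033],[0,0,0.033],[0,0,0],[0,0,0],[0,0,0],[0,0,0],[0,0,0]],"twist":[0,0,0,0,0,0,0,0]}'
```

```text
time_s: 9.35
tool_pos: [596.8, 20.4, 50.2]
tcp_rot: [[-0.255, 0.967, 0.002], [0.967, 0.255, 0.0], [-0.0, 0.002, -1.0]]
ft_force: [-0.0, 0.2, 0.3]
grip_width: 15.0
grasp_force: 58.4
```

```bash
python3 -m jog '{"gripper":[-1,-1,-1,-1,-1,-1,-1,-1],"xyz":[[0,0,-0.035],[0,0,-0.035],[-0.0374,-0.0299,0],[-0.0374,-0.0299,0],[-0.0374,-0.0299,0],[-0.0374,-0.0299,0],[-0.0374,-0.0299,0],[0,0,0]],"twist":[0,0,0,0,0,0,0,0]}'
```

```text
time_s: 10.35
tool_pos: [497.5, -201.0, 118.9]
tcp_rot: [[-0.25, 0.968, -0.001], [0.968, 0.25, -0.0], [0.0, -0.001, -1.0]]
ft_force: [0.4, 1.4, -3.2]
grip_width: 14.8
grasp_force: 59.4
```

```bash
python3 -m jog '{"gripper":[-1,-1,-1,-1,-1,-1,0,0],"xyz":[[0,0,0],[0,0,0.03],[0,0,0.03],[0,0,0.01],[0,0,0.002],[0,0,0],[0,0,0],[0,0,0]],"twist":[0,0,0,0,0,0,0,0]}'
```

```text
time_s: 11.35
tool_pos: [500.1, -199.0, 48.2]
tcp_rot: [[-0.255, 0.967, 0.002], [0.967, 0.255, -0.001], [-0.001, 0.002, -1.0]]
ft_force: [1.0, 0.3, 0.4]
grip_width: 42.8
grasp_force: 0.0
```

```bash
python3 -m jog '{"gripper":[0,0,0.4,0.4,0.4,0.4,0.4,0.4],"xyz":[[0,0,-0.051],[0,0,-0.051],[0.0468,0.0264,0],[0.0468,0.0264,0],[0.0468,0.0264,0],[0.0468,0.0264,0],[0,0,0],[0,0,0]],"twist":[0,0,0,0,0,0,0,0]}'; python3 - <<'E'
from h import *
print(rel([554.4,9,10]))
d=cam("wrist");im=capture("wrist");cv2.imwrite("pics/w4.png",im);np.savez("w4",K=d[0],R=d[1],t=d[2])
E
```

```text
time_s: 12.35
tool_pos: [553.6, 9.2, 149.6]
tcp_rot: [[-0.255, 0.967, 0.0], [0.967, 0.255, -0.001], [-0.001, 0.0, -1.0]]
ft_force: [-0.1, 0.2, -0.2]
grip_width: 59.9
grasp_force: 0.0
[-0.0003  0.0007  0.1396]
```

View pics/w4.png

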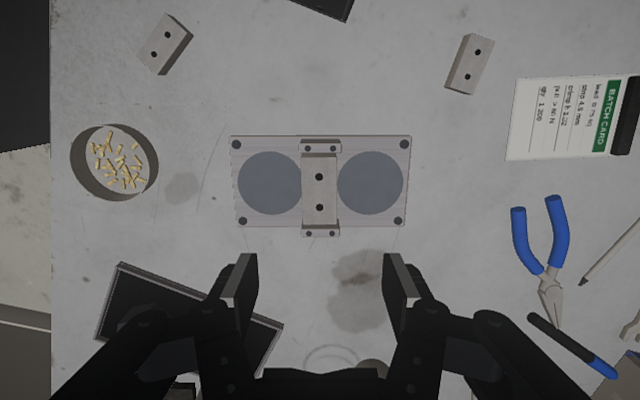

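The punch is centred at (320,193), both stations empty with disc marks at (269,183) and (370,183). Descend and grip along nest x.

```bash
python3 -m jog '{"gripper":[0.4,0.4,0.4,0.4,0.4,-1,-1,-1],"xyz":[[0,0.0007,0.04],[0,0,0.04],[0,0,0.04],[0,0,0.0185],[0,0,0],[0,0,0],[0,0,0],[0,0,0]],"twist":[0,0,0,0,0,0,0,0]}';python3 - <<'E'
from h import *
n=np.load("w4.npz");c=(n['K'],n['R'],n['t'])
print([plane(c,p,8) for p in [(269,183),(370,183)]], [plane(c,p,30) for p in [(319,177),(319.5,207.5)]])
s=get_state();print(s['grip_width'],s['grasp_force'])
E
```

```text
time_s: 13.4
tool_pos: [555.7, 9.1, 12.5]
tcp_rot: [[-0.255, 0.967, 0.003], [0.967, 0.255, -0.001], [-0.002, 0.003, -1.0]]
ft_force: [-1.6, -1.1, 5.6]
grip_width: 28.6
grasp_force: 60.3
[array([510. ,  -1.2,   8. ]), array([598.5,  22. ,   8. ])] [array([550.9,  21.5,  30. ]), array([558.2,  -4.5,  30. ])]
28.572700804373003 60.34524142742157
```

```bash
python3 -m jog '{"gripper":[-1,-1,-1,-1,-1,-1,-1,-1],"xyz":[[0,0,-0.06],[0,0,-0.06],[0,0,-0.06],[0.039,-0.0093,-0.027],[0.039,-0.0093,-0.027],[0.039,-0.0093,-0.027],[0.039,-0.0093,-0.027],[0,0,0]],"twist":[0,0,0,0,0,0,0,0]}';python3 - <<'E'
from h import *
d=cam("wrist");im=capture("wrist");cv2.imwrite("pics/w5.png",im);np.savez("w5",K=d[0],R=d[1],t=d[2])
a=cv2.resize(cv2.imread("pics/w1.png")[30:200,300:480],None,fx=2.2,fy=2.2,interpolation=cv2.INTER_CUBIC)
b=cv2.resize(im,None,fx=.65,fy=.65);o=np.zeros((374,820,3),np.uint8);o[:a.shape[0],:a.shape[1]]=a;o[:260,400:816]=b;cv2.imwrite("pics/box.png",o[:,:800])
E
```

```text
time_s: 14.4
tool_pos: [478.3, 153.2, 301.5]
tcp_rot: [[-0.259, 0.966, 0.005], [0.966, 0.259, 0.002], [0.0, 0.005, -1.0]]
ft_force: [0.3, -0.6, -2.0]
grip_width: 28.9
grasp_force: 60.1
```

View pics/box.png

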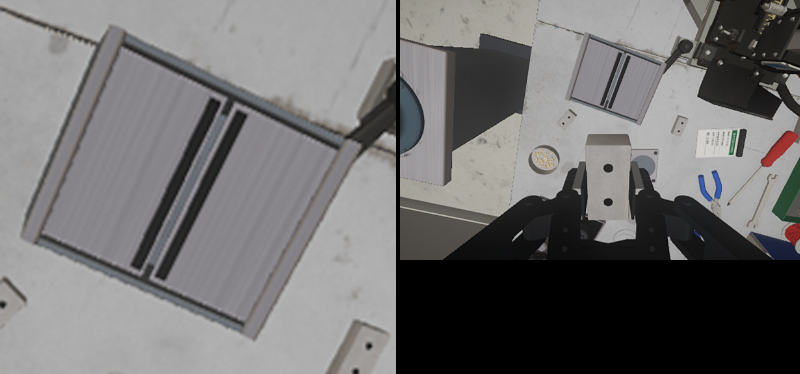

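Left: box in w1 with rim corners (112,27),(357,142),(251,338),(25,238) and slit from (230,100) to (148,272); right: w5 with the punch held straight, box at (338,120) full-res, and a black machine lever with a ball near its far-left corner, which I must locate.

```bash
python3 - <<'E'
from h import *
im=cv2.imread("pics/w5.png");cv2.imwrite("pics/w5c.png",cv2.resize(im[40:200,250:470],None,fx=3.5,fy=3.5,interpolation=cv2.INTER_CUBIC))
E
```

```text
(no output)
```

View pics/w5c.png

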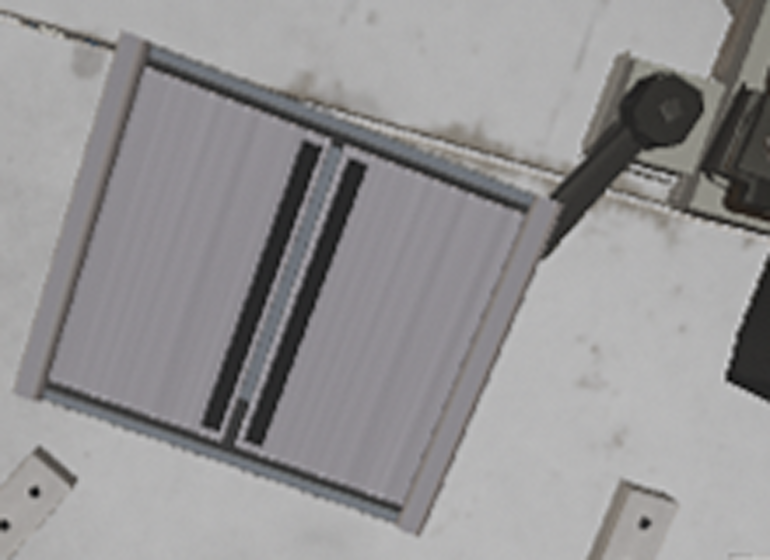

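Box corners in this crop: (125,35),(557,205),(415,530),(20,393); slit (334,150)–(232,440); lever ball (668,108).

```bash
python3 - <<'E'
from h import *
C=[]
for n in("w1","w5"):
    d=np.load(n+".npz");C.append((d['K'],d['R'],d['t']))
A=lambda p:((p[0]+.5)/2.2+300-.5,(p[1]+.5)/2.2+30-.5)
B=lambda p:((p[0]+.5)/3.5+250-.5,(p[1]+.5)/3.5+40-.5)
P=[]
for n,a,b in[("TL",(112,27),(125,35)),("TR",(357,142),(557,205)),("BR",(251,338),(415,530)),("BL",(25,238),(20,393)),("s1",(230,100),(334,150)),("s2",(148,272),(232,440))]:
    q=plane(C[1],B(b),100);P.append(q);print(n,*tri(C[0],A(a),C[1],B(b)),plane(C[0],A(a),100),q)
print("ball",tri(C[0],(490,72),C[1],B((668,108))))
P=np.array(P);print("centre",P[:4].mean(0),P[4:].mean(0));v=P[4]-P[5];print("x yaw from slit",np.arctan2(v[1],v[0])-np.pi/2, [np.arctan2(w[1],w[0]) for w in(P[1]-P[0],P[2]-P[3])],[np.arctan2(w[1],w[0])-np.pi/2 for w in(P[0]-P[3],P[1]-P[2])])
s=get_state();print(s['qpos'],s['tool_pos'])
E
```

```text
TL [418.1 258.5 100.7] 0.2 [418.2 258.5 100. ] [418.  258.7 100. ]
TR [548.2 247.9  99.4] 1.7 [547.6 248.6 100. ] [548.5 247.2 100. ]
BR [539.5 142.   97.9] 0.5 [538.9 142.1 100. ] [538.8 142.8 100. ]
BL [410.  154.6 103.4] 0.5 [410.  154.3 100. ] [409.6 153.6 100. ]
s1 [481.3 245.5 104.7] 1.7 [482.  246.7 100. ] [482.1 244.9 100. ]
s2 [475.  157.2 101.7] 1.8 [474.8 157.7 100. ] [475.5 156.  100. ]
ball (array([581.9, 284.8,  63.1]), 0.0)
centre [478.725 200.575 100.   ] [478.8  200.45 100.  ]
x yaw from slit -0.07410477206703003 [np.float64(-0.08789555422819563), np.float64(-0.08339744505219165)] [np.float64(-0.07975435132899067), np.float64(-0.09264589616032448)]
[ 1.81044240e-01  2.15359630e-01  3.48826444e-02  1.38752740e+00
 -2.71155380e-04  1.49139493e+00] [478.48546756 151.85217618 299.97892994]
```

```bash
python3 -m jog '{"gripper":[-1,-1,-1,-1,-1,-1,-1,-1],"xyz":[[0,0,0],[0,0,0],[0.0484,-0.0038,0],[0,0,0.058],[0,0,0.058],[0,0,0.058],[0,0,0],[0,0,0]],"twist":[0.17,0.17,0,0,0,0,0,0]}';python3 - <<'E'
from h import *
print(rel([478.7,200.5,68]))
im=capture("scene");a=im[140:260,160:360];b=capture("wrist")
o=np.zeros((390,780,3),np.uint8);o[:240,:400]=cv2.resize(a,None,fx=2,fy=2);o[:240,400:]=cv2.resize(b,(380,240));cv2.imwrite("pics/s2.png",o[:240])
E
```

```text
time_s: 15.45
tool_pos: [479.8, 199.1, 126.1]
tcp_rot: [[0.083, 0.997, 0.001], [0.997, -0.083, 0.0], [0.0, 0.001, -1.0]]
ft_force: [-0.3, 0.3, -0.6]
grip_width: 28.6
grasp_force: 60.0
[ 0.0012 -0.0012  0.0581]
```

View pics/s2.png

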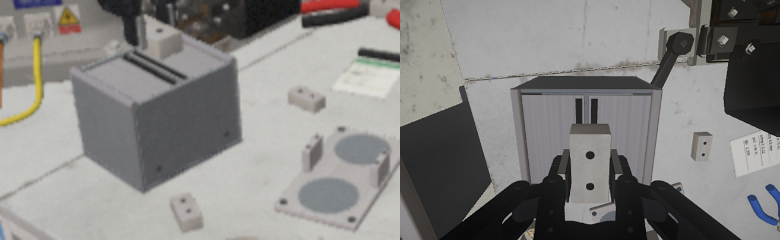

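The punch hangs aligned over the slit. Push down, release, wait.

```bash
python3 -m jog '{"gripper":[-1,-1,-1,-1,-1,-1,0,0],"xyz":[[0.001,-0.001,0.02],[0,0,0.015],[0,0,0.015],[0,0,0.018],[0,0,0],[0,0,0],[0,0,0],[0,0,0]],"twist":[0,0,0,0,0,0,0,0]}'
```

```text
time_s: 16.55
tool_pos: [478.4, 200.8, 57.6]
tcp_rot: [[0.082, 0.997, 0.002], [0.997, -0.082, 0.001], [0.001, 0.002, -1.0]]
ft_force: [-0.1, 0.9, 0.5]
grip_width: 42.9
grasp_force: 0.2
```

```bash
python3 -m jog '{"gripper":[0,0,0,0,0,0,0,0],"xyz":[[0,0,0],[0,0,0],[0,0,-0.02],[0,0,-0.03],[0,0,-0.05],[0,0,-0.05],[0,0,0],[0,0,0]],"twist":[0,0,0,0,0,0,0,0]}';python3 - <<'E'
from h import *
print(rel([500,-199,150]))
im=capture("scene");a=im[140:380,160:460];b=capture("wrist")
o=np.zeros((480,780,3),np.uint8);o[:300,:375]=cv2.resize(a,None,fx=1.25,fy=1.25);o[:300,380:]=cv2.resize(b,(400,300));cv2.imwrite("pics/s3.png",o[:300])
E
```

```text
time_s: 17.55
tool_pos: [477.5, 200.5, 206.4]
tcp_rot: [[0.082, 0.997, -0.0], [0.997, -0.082, -0.0], [-0.0, -0.0, -1.0]]
ft_force: [0.8, 0.9, -0.2]
grip_width: 42.8
grasp_force: 0.0
[-0.3963  0.0552  0.0565]
```

View pics/s3.png

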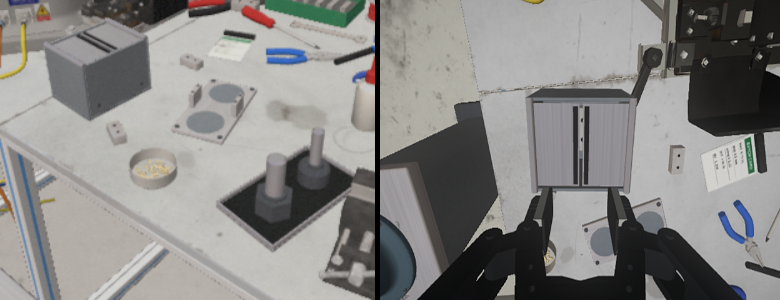

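The wrist view shows the leaves level, the slit closed and the punch's holes visible beneath it; both holders stand upright on the tray. Now fetch the round holder.

```bash
python3 -m jog '{"gripper":[0,0,0,0,0.2,0.2,0.2,0.2],"xyz":[[-0.0566,0.0079,0.008],[-0.0566,0.0079,0.008],[-0.0566,0.0079,0.008],[-0.0566,0.0079,0.008],[-0.0566,0.0079,0.008],[-0.0566,0.0079,0.008],[-0.0566,0.0079,0.008],[0,0,0]],"twist":[0,0,0,0,0,0,0,0]}';python3 - <<'E'
from h import *
capture("top");capture("top")
print(rel([500.1,-199,46.5]))
# check round top position by circle in wrist view
d=cam("wrist");im=capture("wrist");cv2.imwrite("pics/w6.png",im);K,R,t=d
for n,p in(("round",(500,-199,89)),("hex",(418,-183.5,89))):
    q=K@(R@np.array(p)+t);u=(q[:2]/q[2]).round().astype(int);print(n,u)
    g=cv2.GaussianBlur(cv2.cvtColor(im,6),(3,3),0)[max(0,u[1]-40):u[1]+40,max(0,u[0]-40):u[0]+40]
    h=cv2.HoughCircles(g,cv2.HOUGH_GRADIENT,1,10,param1=80,param2=12,minRadius=7,maxRadius=24)
    if h is not None:
        for x,y,r in h[0][:4]:print(x+max(0,u[0]-40),y+max(0,u[1]-40),r,plane(d,(x+max(0,u[0]-40),y+max(0,u[1]-40)),89))
E
```

```text
time_s: 18.65
tool_pos: [499.0, -201.9, 148.4]
tcp_rot: [[0.088, 0.996, -0.003], [0.996, -0.088, 0.001], [0.001, -0.003, -1.0]]
ft_force: [0.8, 0.9, 0.5]
grip_width: 51.2
grasp_force: 0.0
[-0.0007  0.0014  0.1027]
round [320 220]
321.5 214.5 10.6 [ 501.1 -195.2   89. ]
316.5 188.5 21.0 [ 499.4 -176.8   89. ]
hex [195 208]
198.5 206.5 16.5 [ 420.3 -182.7   89. ]
```

```bash
python3 -m jog '{"gripper":[0.2,0.2,0.2,0.2,-1,-1,-1,-1],"xyz":[[0.0016,0.0012,0.035],[0,0,0.035],[0,0,0.0325],[0,0,0],[0,0,0],[0,0,0],[0,0,0],[0,0,0]],"twist":[0,0,0,0,0,0,0,0]}'; python3 -c "
from h import *
print(rel([598.2,21.6,120]))"
```

```text
time_s: 19.8
tool_pos: [502.6, -197.6, 49.6]
tcp_rot: [[0.082, 0.997, 0.002], [0.997, -0.082, -0.0], [-0.0, 0.002, -1.0]]
ft_force: [-1.3, 1.8, 6.1]
grip_width: 14.6
grasp_force: 59.4
[ 0.2262  0.0775 -0.0702]
```

```bash
python3 -m jog '{"gripper":[-1,-1,-1,-1,-1,-1,-1,-1],"xyz":[[0,0,-0.035],[0,0,-0.035],[0.0452,0.0155,0],[0.0452,0.0155,0],[0.0452,0.0155,0],[0.0452,0.0155,0],[0.0452,0.0155,0],[0,0,0]],"twist":[0,0,0,0,0,0,0,0]}'; python3 -c "
from h import *
capture('top');capture('top')
print(rel([598.2,21.6,52]),get_state()['tool_pos'])"
```

```text
time_s: 20.8
tool_pos: [598.1, 24.6, 117.8]
tcp_rot: [[0.077, 0.997, 0.0], [0.997, -0.077, 0.001], [0.001, 0.0, -1.0]]
ft_force: [0.2, -0.9, -3.1]
grip_width: 14.7
grasp_force: 59.2
[0.     0.0014 0.0657] [596.89470344  21.74282411 117.71841838]
```

```bash
python3 -m jog '{"gripper":[-1,-1,-1,-1,-1,-1,-1,-1],"xyz":[[0,0.0012,0.03],[0,0,0.03],[0,0,0.0045],[0,0,0.001],[0,0,0],[0,0,0],[0,0,0],[0,0,0]],"twist":[0,0,0,0,0,0,0,0]}'
```

```text
time_s: 21.9
tool_pos: [598.7, 21.5, 52.9]
tcp_rot: [[0.082, 0.997, 0.0], [0.997, -0.082, 0.0], [0.0, 0.0, -1.0]]
ft_force: [-0.0, -0.2, -3.9]
grip_width: 14.4
grasp_force: 59.3
```

```bash
python3 -m jog '{"gripper":[-1,-1,-1,-1,-1,0.2,0.2,0.2],"xyz":[[0,0,0.001],[0,0,0],[0,0,0.001],[0,0,0],[0,0,0],[0,0,0],[0,0,0],[0,0,0]],"twist":[0,0,0,0,0,0,0,0]}'; python3 -c "
from h import *
print(rel([419.3,-183,150]))"
```

```text
time_s: 22.9
tool_pos: [598.7, 21.4, 50.6]
tcp_rot: [[0.082, 0.997, 0.0], [0.997, -0.082, 0.0], [0.0, 0.0, -1.0]]
ft_force: [1.0, -0.2, 0.3]
grip_width: 51.1
grasp_force: 0.0
[-0.2184 -0.162  -0.0994]
```

```bash
python3 -m jog '{"gripper":[0.2,0.2,0.2,0.2,0.2,0.2,0.2,0.2],"xyz":[[0,0,-0.05],[0,0,-0.05],[-0.0437,-0.0324,0],[-0.0437,-0.0324,0],[-0.0437,-0.0324,0],[-0.0437,-0.0324,0],[-0.0437,-0.0324,0],[0,0,0]],"twist":[0,0,0,0,0,0,0,0]}'; python3 - <<'E'
from h import *
capture("top");capture("top");print(rel([419,-183,46.5]))
d=cam("wrist");im=capture("wrist");cv2.imwrite("pics/w7.png",im);K,R,t=d
q=K@(R@np.array((419,-183,89.))+t);u=(q[:2]/q[2]).round().astype(int);print(u)
g=cv2.GaussianBlur(cv2.cvtColor(im,6),(3,3),0)[u[1]-40:u[1]+40,u[0]-40:u[0]+40]
h=cv2.HoughCircles(g,cv2.HOUGH_GRADIENT,1,10,param1=80,param2=12,minRadius=10,maxRadius=24)
for x,y,r in h[0][:4]:print(x+u[0]-40,y+u[1]-40,r,plane(d,(x+u[0]-40,y+u[1]-40),89))
E
```

```text
time_s: 23.9
tool_pos: [417.2, -185.1, 150.7]
tcp_rot: [[0.088, 0.996, -0.001], [0.996, -0.088, -0.0], [-0.0, -0.001, -1.0]]
ft_force: [0.3, 0.3, -0.1]
grip_width: 51.2
grasp_force: 0.0
[ 1.000e-04 -4.000e-04  1.043e-01]
[318 218]
319.5 219.5 17.7 [ 420.  -184.3   89. ]
```

Hex confirmed within about 1 mm. Descend and grip.

```bash
python3 -m jog '{"gripper":[0.2,0.2,0.2,0.2,-1,-1,-1,-1],"xyz":[[0,0,0.035],[0,0,0.035],[0,0,0.0335],[0,0,0],[0,0,0],[0,0,0],[0,0,0],[0,0,0]],"twist":[0,0,0,0,0,0,0,0]}'; python3 -c "
from h import *
print(rel([511.4,-2,120]))"
```

```text
time_s: 25.05
tool_pos: [420.5, -183.4, 48.6]
tcp_rot: [[0.082, 0.997, 0.003], [0.997, -0.082, -0.001], [-0.0, 0.003, -1.0]]
ft_force: [0.6, 1.8, 6.8]
grip_width: 22.9
grasp_force: 59.1
[ 0.1882  0.076  -0.0713]
```

```bash
python3 -m jog '{"gripper":[-1,-1,-1,-1,-1,-1,-1,-1],"xyz":[[0,0,-0.035],[0,0,-0.035],[0.047,0.019,0],[0.047,0.019,0],[0.047,0.019,0],[0.047,0.019,0],[0,0,0],[0,0,0]],"twist":[0,0,0,0,0,0,0,0]}'; python3 -c "
from h import *
capture('top')
print(rel([511.4,-2,51]))"
```

```text
time_s: 26.05
tool_pos: [509.6, -2.0, 116.8]
tcp_rot: [[0.082, 0.997, -0.002], [0.997, -0.082, -0.0], [-0.001, -0.001, -1.0]]
ft_force: [-0.1, -0.5, -2.5]
grip_width: 23.0
grasp_force: 59.7
[0.0007 0.0019 0.0659]
```

```bash
python3 -m jog '{"gripper":[-1,-1,-1,-1,-1,-1,-1,-1],"xyz":[[0,0.001,0.03],[0,0,0.03],[0,0,0.0045],[0,0,0.001],[0,0,0],[0,0,0.001],[0,0,0],[0,0,0]],"twist":[0,0,0,0,0,0,0,0]}'
```

```text
time_s: 27.1
tool_pos: [512.1, -2.2, 51.6]
tcp_rot: [[0.082, 0.997, 0.002], [0.997, -0.082, -0.001], [-0.0, 0.002, -1.0]]
ft_force: [-1.5, -0.4, 4.3]
grip_width: 22.6
grasp_force: 60.4
```

Contact (force turned upward). Release and rise.

```bash
python3 -m jog '{"gripper":[0.2,0.2,0.2,0.2,0.2,0.2,0.2,0.2],"xyz":[[0,0,0],[0,0,0],[0,0,0],[0,0,-0.03],[0,0,-0.05],[0,0,-0.06],[-0.02,0,-0.05],[0,0,0]],"twist":[0,0,0,0,0,0,0,0]}'; python3 - <<'E'
from h import *
capture("top");d=cam("wrist");im=capture("wrist");cv2.imwrite("pics/w8.png",im);K,R,t=d
for n,p in(("hex",(511.4,-2,92.)),("round",(598.3,22,92.))):
    q=K@(R@np.array(p)+t);u=(q[:2]/q[2]).round().astype(int);print(n,u)
    g=cv2.GaussianBlur(cv2.cvtColor(im,6),(3,3),0)[u[1]-25:u[1]+25,u[0]-25:u[0]+25]
    h=cv2.HoughCircles(g,cv2.HOUGH_GRADIENT,1,8,param1=80,param2=9,minRadius=4,maxRadius=15)
    if h is not None:
        for x,y,r in h[0][:3]:print(x+u[0]-25,y+u[1]-25,r,plane(d,(x+u[0]-25,y+u[1]-25),92))
a=cv2.imread("pics/top0.png").astype(int);b=capture("top").astype(int)
for n,(x,y) in{"tin":(333,258),"bottle":(402,145),"box":(247,215),"nest":(324,190),"tray":(398,227)}.items():
    w=np.s_[y-15:y+16,x-15:x+16];print(n,"mean top diff",abs(a[w]-b[w]).mean().round(1))
s=get_state();print(s['time_s'],s['tool_pos'],s['grip_width'],s['ft_force'])
E
```

```text
time_s: 28.1
tool_pos: [512.7, -23.2, 245.3]
tcp_rot: [[0.083, 0.996, 0.009], [0.997, -0.083, -0.002], [-0.001, 0.009, -1.0]]
ft_force: [0.1, -0.2, 0.3]
grip_width: 51.2
grasp_force: 0.0
hex [316 160]
317.5 160.5 13.2 [512.5  -2.3  92. ]
round [412 125]
403.5 114.5 14.4 [590.9  32.1  92. ]
412.5 124.5 8.2 [598.8  22.8  92. ]
397.5 120.5 6.2 [585.6  27.4  92. ]
tin mean top diff 42.3
bottle mean top diff 29.1
box mean top diff 10.3
nest mean top diff 35.2
tray mean top diff 6.7
28.25 [509.06784486 -21.7217154  239.61862323] 51.267512540853495 [1.89306117 0.67863404 0.36945691]
```

```bash
python3 - <<'E'
from h import *
a=cv2.imread("pics/scene0.png").astype(int);b=capture("scene").astype(int)
for n,(x,y) in{"tin":(283,275),"bottle":(455,220),"box":(240,195),"boxtop":(240,175),"tray":(395,293),"hexfoot":(325,236)}.items():
    w=np.s_[y-12:y+13,x-12:x+13];print(n,abs(a[w]-b[w]).mean().round(1))
E
```

```text
tin 4.4
bottle 4.6
box 3.0
boxtop 3.7
tray 3.2
hexfoot 3.9
```

Nothing has moved in the scene view except as intended. Hand in.

```bash
python3 -c "
from station import *
print(close_job())"
```

```text
the job is handed in; nothing more can be done
None
```

I handed the job in at about 28 s: the punch is in the scrap box with the flaps shut, both holders are back upright at their own stations within about 2 mm, and the tin and bottle are where they were. The hand-in gave no verdict.

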